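Hold a lens carrier against the sprung stop of an optical bench

ROBOT

A 7-joint arm with a two-finger parallel gripper is mounted at the origin on the work surface. World frame = base frame: x ahead of the robot, y to its left, z up, the work surface at z = 0. Lengths are in m, angles in rad, forces in N, time in s.
With the tool pointing down it reaches from about 0.4 to 0.85 m from the base axis. Payload 10.4 kg.
Tool frame: the origin (TCP) lies between the finger pads; the fingertips stand 11 mm ahead of it and the grasp point (between the pads) lies 8 mm behind it (r.tcp_to_tips is the distance from the TCP to the fingertips, in m); z points along the fingers, y is the line along which they close (so a half turn about z gives the same grasp; the last joint's range is limited). The gripper opens to 87 mm and grips with 3 to 60 N. Pads are 19 mm wide; open, the fingers measure 117 mm over their backs; the gripper's body (75 mm by 190 mm) begins 51 mm behind the grasp point.
Start: joints at [-1.272, 0.332, -0.065, 1.46, 0.022, 1.35, -0.088], TCP at [0.198, 0.593, 0.234] pointing down, gripper open.
Joint ranges: [-2.6, 2.6], [-0.5, 2.12], [-1.47, 1.34], [0.16, 2.42], [-1.27, 4.41], [0.06, 2.06], [-2.6, 2.6]. Speed limits (rad/s): [2.22, 2.22, 2.79, 2.79, 3.14, 3.14, 3.14].

INTERFACE

Orientations are given as a unit quaternion [x, y, z, w].
In Python, from bench import r gives the robot as it stands. The module is installed in compiled form; this text tells all that it offers.
- The arm moves only by the shell command python3 -m crank 'ROWS' [FORCE]. ROWS is JSON, a list of rows, each an object of numbers: "claw": the closure, from -1 (fully open) to 1 (shut); "dx", "dy", "dz": the shift along the tool's x, y, z each as a share of 3 cm, from -1 to 1; "ax", "ay", "az": the turn, a rotation vector about the tool's x, y, z each as a share of 6 degrees, from -1 to 1. A call has 1 to 8 rows; each row shifts and turns the commanded pose from where the row before left it, along the tool's axes as they then stand; what a row does not reach is not made up. A row lasts 1/12 s, in which the tool goes at most 41.7 mm and 7.16 degrees, less where a joint would pass 70% of its speed; a pose out of reach is approached as far as the arm can. A call with a number of a shift or a turn outside -1 to 1 is refused whole. A call with a gripper value outside its range is refused whole. The fingers move at their own pace and stop on an object; FORCE is the grip in N (left out, the last holds). Time passes only in rows, so rows that do not move let the fingers close. It gives the time, the measured TCP pose, the force, the opening and the grip force at its end, in the units of the state.
- r.read_state(): the state, without advancing time (a new reading comes with each control period).
- r.camera(name): name is "side" or "top"; returns a dict with "color" (420x560x3 uint8, red, green, blue), "mtx" (3x3 intrinsics, pixels), "R" (3x3) and "t" (3): a world point X has camera coordinates R X + t. Camera axes: x right, y down, z forward; pixel columns grow to the right and rows downward; lengths in m; the calibration is good to about 2 mm. A picture is of the moment at which its call begins. There is no depth.
- r.close_job(): hands the job in; it is judged then, once.
The state is a dict: "time": time; "joint_positions": joint angles; "joint_vel": joint speeds; "joint_torque": joint torques, N m; "ee_pos": TCP position; "eef_rot": TCP orientation; "ft_force": force on the tool from outside, world axes, zero at the start; "torque": the same for the moment, N m; "width": finger opening in m; "grip_force": force on a finger pad.
Only numpy, scipy, OpenCV 4.12 (cv2) and the standard library are available. Lean on these libraries where they do the work, as an engineer would, in place of code of your own. Each camera call takes 0.05 s, during which the arm holds its last target. There are 200 camera calls.

TASK

Set the blue lens carrier astride the rail of the optical bench, a little short of the grey sprung stop and with its brass thumbscrew at the end away from the stop; then slide it along the rail against the stop's rubber pad until the stop's pointer stands in the green strip, and keep it pressed there steadily, as a third hand for the student who will tighten the thumbscrew. The program finishes while the gripper is still holding the carrier pressed like this: do not let go, never drive the stop's plunger to the very end of its travel, and leave the white screen carrier, the beakers and the bottles where they stand.

Things in the scene. Friction and masses are not known exactly. Their poses are not given: they have to be found in the camera images.
- lens_mid (a point): centre of the lens carrier, 39 mm above its underside: black saddle 64 long (x), 46 wide (y), 34 mm high; across its middle stands a blue plate, 12 mm in x, 46 mm in y, top 78 mm above the underside, with a round glass lens (18 mm in x). Grip it across y (46 mm): saddle and plate sides are flush. z up, +x end faces the stop. Channel under it along x: 27 wide, 18 mm deep. Mass about 0.25 kg.
- thumbscrew (a point): top of the lens carrier's brass thumbscrew (14 mm wide), which stands on the saddle 22 mm from its middle towards the carrier's -x end, 48 mm above the underside; this end faces away from the stop
- rail: optical bench, fixed: silver base plate 500 x 60 x 8 mm with a dark rail along its middle, 22 mm wide up to 30 mm above the table, then 14 mm wide up to 34 mm. Origin on the table under its middle; x along the rail towards the stop, z up. A seated carrier rests on the rail's top, underside 16 mm (lens_mid 55 mm) above the table, 2.5 mm of play each side, and slides.
- stop: grey sprung stop, fixed on the rail: 80 mm long (x 32 to 112 mm), 50 mm wide, top 56 mm above the table. On top a white scale with a green, then a red strip, each 8 mm long; a thin black pointer bar 64 mm up moves over it with the plunger. Origin on the table, on the rail's midline below the pad's face at rest; x along the rail, the way the plunger is pushed in.
- pad_face (a point): middle of the rubber pad's front face (34 mm wide, 16 mm high, centre 43 mm above the table) at the front of the stop's plunger; it moves with the plunger. x as the stop's. The seated carrier's +x end touches it when lens_mid is 32 mm short of it.
- plunger (a joint): how far the stop's plunger is pushed in, m: 0 at rest, 0.026 at the very end. The spring gives 0.6 N per mm. The pointer is over the green strip from 0.010 to 0.018 (about 6 to 11 N), then over the red strip.
- screen_mid (a point): centre of the white screen carrier, 39 mm above its underside: the same size and shape as the lens carrier, with a plain white plate and no lens; bystander
- beaker: large glass beaker, 76 mm wide, 95 mm high, origin under its centre; bystander
- small_beaker: small glass beaker, 52 mm wide, 60 mm high, origin under its centre; bystander
- amber_bottle: amber glass bottle with white cap, 72 mm wide, 190 mm high, origin under its centre; bystander
- pink_bottle: pink plastic bottle with black cap, 54 mm wide, 130 mm high, origin under its centre; bystander

How it is judged:
On the way, in this order (a step that is already met when the one before it is completed fails the run):
1. the lens carrier sits astride the rail, short of the stop, plunger not pressed (z of lens_mid in the frame of rail between 0.051 and 0.0585 m and y of lens_mid in the frame of rail between -0.005 and 0.005 m and angle between the x axis of lens_mid and the x axis of rail, either way round below 0.1 rad and angle between lens_mid's own z axis and vertical below 0.1 rad and x of thumbscrew in the frame of pad_face below -0.045 m and value of joint plunger below 0.003 m), for 0.2 s.
2. the carrier presses the stop with the pointer in the green (z of lens_mid in the frame of rail between 0.051 and 0.0585 m and y of lens_mid in the frame of rail between -0.005 and 0.005 m and angle between the x axis of lens_mid and the x axis of rail, either way round below 0.1 rad and angle between lens_mid's own z axis and vertical below 0.1 rad and x of thumbscrew in the frame of pad_face below -0.045 m and value of joint plunger between 0.01 and 0.018 m and contact force between lens_rider and stop above 4 N), for 0.3 s.
At the end, for the whole second after the job is handed in: The lens carrier is seated on the rail (within 4 mm in height, 5 mm sideways, 0.1 rad), thumbscrew end away from the stop, and the gripper's fingers press it steadily on the pad: plunger at 10 to 18 mm (pointer in the green), contact force 4 to 14 N, nothing moving (all of step 2 and contact force between lens_rider and stop below 14 N and contact force between the fingers and lens_rider above 2 N and linear speed of lens_rider below 0.02 m/s and velocity of joint plunger between -0.01 and 0.01 m/s); the arm keeps its last pose, push and grip.
It fails at once if the stop's plunger is driven to the end of its travel (value of joint plunger above 0.0245 m).
It fails at once if the screen carrier is moved more than 30 mm or tipped (distance of screen_mid from where it was at the start of the episode above 0.03 m or angle between screen_mid's own z axis and vertical above 0.4 rad).
It fails at once if a beaker is moved more than 30 mm or tipped (distance of any of beaker, small_beaker from where it was at the start of the episode above 0.03 m or angle between any of beaker, small_beaker's own z axis and vertical above 0.4 rad).
It fails at once if a bottle is moved more than 30 mm or tipped (distance of any of amber_bottle, pink_bottle from where it was at the start of the episode above 0.03 m or angle between any of amber_bottle, pink_bottle's own z axis and vertical above 0.4 rad).
It also fails if it takes over 43 s, if anything falls off the work surface, if the arm or the gripper's body presses on something with over 40 N, if the wrist force passes 120 N, or if a joint passes its speed limit or range.

## Working session

There is one attempt and no reset: what is moved stays moved. The work goes in short steps, Python scripts to look and compute and a shell command to move; the robot and the scene stay as the last step left them, time stands still between calls to the robot, and variables do not carry over. Pictures are saved under pics/ and viewed, at most 10 in all, crops included, and the job is handed in when it is done.

```bash
mkdir -p pics; python3 - <<'E'
from bench import r
import cv2,numpy as np,pickle
s=r.read_state();print({k:np.round(v,3) for k,v in s.items()})
for n in("side","top"):
    c=r.camera(n);pickle.dump(c,open(f"{n}0.pkl","wb"));cv2.imwrite(f"pics/{n}0.png",c["color"][:,:,::-1])
    print(n,c["mtx"],-c["R"].T@c["t"],c["R"])
E
```

```text
{'time': np.float64(0.0), 'joint_positions': array([-1.272,  0.333, -0.065,  1.461,  0.022,  1.35 , -0.089]), 'joint_vel': array([-0.002, -0.001, -0.001, -0.001,  0.001,  0.003,  0.   ]), 'joint_torque': array([-0.0000e+00, -6.2323e+01,  2.5000e-02, -3.8991e+01, -6.1000e-02,
        3.9000e-02,  0.0000e+00]), 'ee_pos': array([0.198, 0.593, 0.233]), 'eef_rot': array([ 0.16 ,  0.987, -0.001, -0.   ]), 'ft_force': array([-0.003,  0.309, -0.818]), 'torque': array([-0.013,  0.025, -0.016]), 'grip_force': np.float64(0.0), 'width': np.float64(0.087)}
side [[538.97777854   0.         277.21049849]
 [  0.         538.97777854 218.25833766]
 [  0.           0.           1.        ]] [ 0.19952407 -1.07724146  1.25025952] [[ 0.94533036 -0.32597187  0.00963626]
 [-0.22875518 -0.68387888 -0.69280643]
 [ 0.23242545  0.65272661 -0.72105921]]
top [[442.06088026   0.         279.1959828 ]
 [  0.         442.06088026 210.51333385]
 [  0.           0.           1.        ]] [ 0.3961988  -0.01020845  1.0794096 ] [[ 0.02225244 -0.99971342 -0.00882601]
 [-0.98355894 -0.02030865 -0.17944183]
 [ 0.17921116  0.01267392 -0.98372899]]
```

View pics/side0.png

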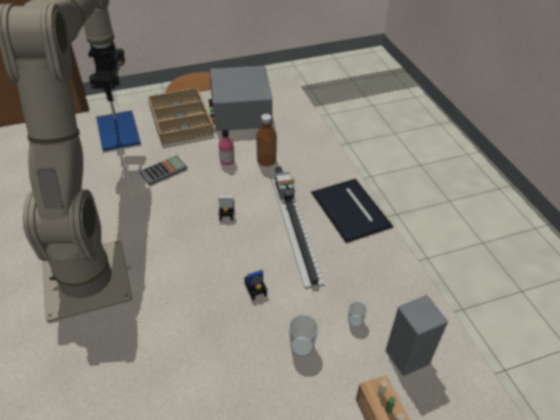

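View pics/top0.png

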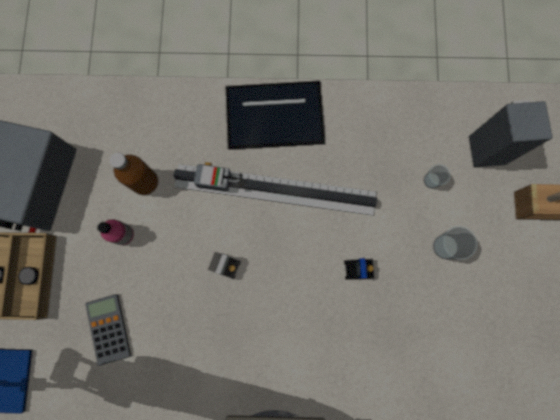

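Both views show the lens carrier (top ≈ (362,268), side ≈ (257,285)), with its brass screw on the right in the top view. The rail runs across the top view from (176,180) to (375,202), with the stop at its left end, towards +y. Next I'll enlarge these areas.

```bash
python3 - <<'E'
import cv2,numpy as np
t=cv2.imread("pics/top0.png");s=cv2.imread("pics/side0.png")
f=lambda im,x,y,w,h,k:cv2.resize(im[y:y+h,x:x+w],None,fx=k,fy=k,interpolation=cv2.INTER_CUBIC)
a=f(t,170,155,220,45+25,3.6) # rail
b=f(t,335,250,50,38,7); c=f(s,235,262,50,38,7)
d=np.hstack([b,c]);d=cv2.copyMakeBorder(d,0,0,0,a.shape[1]-d.shape[1],0)
cv2.imwrite("pics/crop0.png",np.vstack([a,d]))
E
```

```text
(no output)
```

View pics/crop0.png

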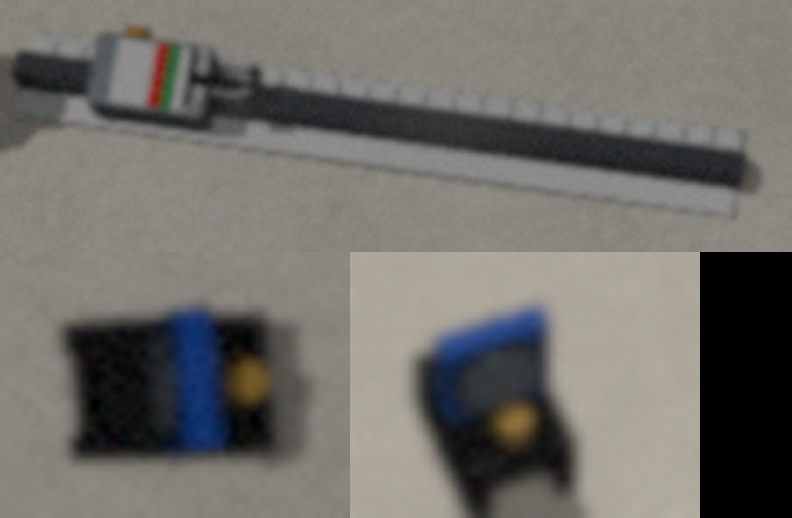

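The crop shows the blue plate with the brass screw on its right (−y) side. The pad faces right (−y) at crop u≈258, and the scale has green on the pad side of red. Now the measurements from both views.

```bash
cat > h.py <<'E'
import cv2,numpy as np,pickle
def load(n):return pickle.load(open(n+".pkl","rb"))
def ray(c,p):
    d=c["R"].T@np.linalg.solve(c["mtx"],[p[0],p[1],1.]);return -c["R"].T@c["t"],d
def onz(c,p,z):
    o,d=ray(c,p);return o+d*(z-o[2])/d[2]
def tri(c1,p1,c2,p2):
    (a,d),(b,e)=ray(c1,p1),ray(c2,p2)
    d=d/np.linalg.norm(d);e=e/np.linalg.norm(e)
    k=np.linalg.lstsq(np.c_[d,-e],b-a,rcond=None)[0]
    P,Q=a+k[0]*d,b+k[1]*e;return (P+Q)/2,np.linalg.norm(P-Q)
def mask(c,lo,hi,box):
    h=cv2.cvtColor(c["color"],cv2.COLOR_RGB2HSV);m=cv2.inRange(h,np.array(lo),np.array(hi))
    o=np.zeros_like(m);x,y,X,Y=box;o[y:Y,x:X]=m[y:Y,x:X];return o
def big(m):
    k=cv2.findContours(m,cv2.RETR_EXTERNAL,cv2.CHAIN_APPROX_NONE)[0];return max(k,key=cv2.contourArea)
def cen(m):
    y,x=np.nonzero(m);return np.array([x.mean(),y.mean()])
E
python3 - <<'E'
from h import *
np.set_printoptions(precision=4,suppress=True)
T,S=load("top0"),load("side0")
B=dict(t=(340,245,390,290),s=(238,262,285,305))
br=[cen(mask(c,(10,110,70),(25,255,255),b)) for c,b in((T,B['t']),(S,B['s']))]
print("brass",br,tri(T,br[0],S,br[1]),onz(T,br[0],.048))
for n,c in(('t',T),('s',S)):
    m=mask(c,(105,120,50),(128,255,255),B[n]);q=cv2.boxPoints(cv2.minAreaRect(big(m)));print("blue",n,m.sum()//255,cen(m),q.tolist())
    for z in(.078,):print([onz(c,p,z)[:2] for p in q])
    d=mask(c,(0,0,0),(180,255,45),B[n]);q=cv2.boxPoints(cv2.minAreaRect(big(d|m)));print("saddle",q.tolist(),[onz(c,p,.034)[:2] for p in q])
for n,c,b in(('t',T,(165,160,390,215)),('s',S,(265,190,335,290))):
    m=mask(c,(0,0,0),(180,255,85),b);k=big(m);print("rail",n,cv2.minAreaRect(k));q=cv2.boxPoints(cv2.minAreaRect(k))
    print(q.tolist(),[onz(c,p,.032)[:2] for p in q])
for n,c,b in(('t',T,(190,160,245,195)),('s',S,(272,168,300,200))):
    for nm,lo,hi in(("red",(0,130,60),(8,255,255)),("green",(50,80,40),(85,255,255))):
        m=mask(c,lo,hi,b)
        if m.any():print(nm,n,m.sum()//255,cen(m),onz(c,cen(m),.056))
E
```

```text
brass [array([370.1739, 268.    ]), array([258.3333, 285.875 ])] (array([ 0.4543, -0.2118,  0.0408]), np.float64(0.0010953599651087203)) [ 0.4533 -0.2103  0.048 ]
blue t 129 [362.6434 268.1473] [[359.0, 259.0], [366.0, 259.0], [366.0, 277.0], [359.0, 277.0]]
[array([ 0.4713, -0.1796]), array([ 0.4716, -0.1954]), array([ 0.4315, -0.1949]), array([ 0.4311, -0.1792])]
saddle [[344.8009033203125, 260.0132751464844], [372.07965087890625, 258.1946716308594], [373.33184814453125, 276.9778747558594], [346.0531005859375, 278.7964782714844]] [array([ 0.4715, -0.1537]), array([ 0.4771, -0.2178]), array([ 0.4334, -0.2201]), array([ 0.4278, -0.1564])]
blue s 76 [252.5789 276.6053] [[243.02259826660156, 280.47509765625], [255.87327575683594, 266.33935546875], [262.4931640625, 272.35748291015625], [249.6425018310547, 286.49322509765625]]
[array([ 0.4131, -0.208 ]), array([ 0.4608, -0.1723]), array([ 0.4717, -0.1983]), array([ 0.4242, -0.233 ])]
saddle [[243.4000244140625, 276.1999816894531], [260.8000183105469, 270.3999938964844], [268.3000183105469, 292.8999938964844], [250.9000244140625, 298.6999
[... 322 characters left out ...]
970214844, 192.36187744140625], [376.5183410644531, 213.87777709960938]] [array([0.642, 0.211]), array([0.6965, 0.2062]), array([ 0.6367, -0.2392]), array([ 0.5836, -0.2305])]
rail s ((298.2769470214844, 237.015380859375), (101.38790130615234, 14.559159278869629), 74.74488067626953)
[[277.9154052734375, 190.02308654785156], [291.9615478515625, 186.1923065185547], [318.63848876953125, 284.0076904296875], [304.59234619140625, 287.83843994140625]] [array([0.6366, 0.147 ]), array([0.687 , 0.1498]), array([ 0.6191, -0.2534]), array([ 0.5769, -0.2532])]
red t 36 [213.5 176. ] [0.6632 0.1619 0.056 ]
green t 29 [216.9655 175.8621] [0.6638 0.1536 0.056 ]
green s 5 [285.6 182.8] [0.6632 0.1476 0.056 ]
```

```bash
python3 - <<'E'
import cv2,numpy as np
t=cv2.imread("pics/top0.png");s=cv2.imread("pics/side0.png")
f=lambda im,x,y,w,h,k:cv2.resize(im[y:y+h,x:x+w],None,fx=k,fy=k,interpolation=cv2.INTER_CUBIC)
cv2.imwrite("pics/crop1.png",np.hstack([f(t,190,155,60,50,6.6)[:330],f(s,268,160,60,50,6.6)[:330]]))
E
```

```text
(no output)
```

View pics/crop1.png

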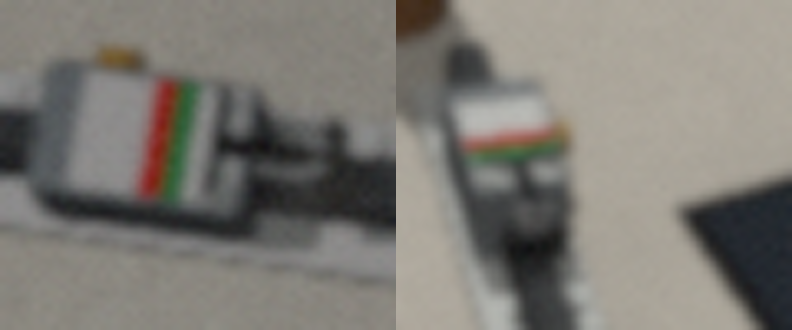

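The stop's pad tip is at top crop (345,128), with the body front edge at u≈262 and the back edge at u≈45. The pointer rest bar is just on the pad side of the green strip. Now I'll fit the rail line and locate the stop and the bystanders.

```bash
python3 - <<'E'
from h import *
np.set_printoptions(precision=4,suppress=True)
T,S=load("top0"),load("side0")
g=cv2.cvtColor(T["color"],cv2.COLOR_RGB2GRAY).astype(float)
def line(c,pts,z):
    W=np.array([onz(c,p,z)[:2] for p in pts]);vx,vy,x,y=cv2.fitLine(W.astype(np.float32),cv2.DIST_HUBER,0,1e-4,1e-4).ravel()
    s=np.sign(vy);return "yaw",np.degrees(np.arctan2(s*vy,s*vx)),"x at y=0",x-vx/vy*y,"x at y=.1",x+vx/vy*(.1-y)
for lo,hi in((255,370),):
    P=[]
    for u in range(lo,hi):
        v0=188+(u-287)*.112;w=np.arange(int(v0)-10,int(v0)+11);d=np.clip(85-g[w,u],0,None)
        P.append((u,(w*d).sum()/d.sum()))
    print("top",line(T,P,.032))
gs=cv2.cvtColor(S["color"],cv2.COLOR_RGB2GRAY).astype(float);P=[]
for v in range(205,275):
    u0=291+(v-215)*.345;w=np.arange(int(u0)-9,int(u0)+10);d=np.clip(85-gs[v,w],0,None);P.append(((w*d).sum()/d.sum(),v))
print("side",line(S,P,.031),P[0],P[-1])
q=lambda u,v:(190+u/6.6,155+v/6.6); s=lambda u,v:(268+(u-396)/6.6,160+v/6.6)
print("front",onz(T,q(262,140),.056),"back",onz(T,q(45,130),.056),"pad",onz(T,q(345,150),.05))
print("rail end",onz(T,(376.3,202),.032))
print("side pad",onz(S,s(538,240),.05))
print("scale corner tri",tri(T,q(182,80),S,s(563,135)),tri(T,q(165,80),S,s(556,122)))
print("pad tri",tri(T,q(345,150),S,s(538,240)))
for n,p,z in(("screen",(224,264),.06),("amber",(125,162),.19),("pink",(105,228),.13)):print(n,onz(T,p,z))
E
```

```text
top ('yaw', np.float32(82.924034), 'x at y=0', np.float32(0.640565), 'x at y=.1', np.float32(0.652978))
side ('yaw', np.float32(83.03782), 'x at y=0', np.float32(0.63973814), 'x at y=.1', np.float32(0.6519496)) (np.float64(289.2464788732394), 205) (np.float64(311.6568047337278), 274)
front [0.6635 0.1231 0.056 ] back [0.6657 0.202  0.056 ] pad [0.6619 0.0935 0.05  ]
rail end [ 0.6127 -0.2305  0.032 ]
side pad [0.6558 0.089  0.05  ]
scale corner tri (array([0.6893, 0.1534, 0.0528]), np.float64(0.0058924746270237706)) (array([0.6877, 0.1588, 0.0574]), np.float64(0.005456060031082276))
pad tri (array([0.6605, 0.0943, 0.0448]), np.float64(0.005327078211452257))
screen [0.4545 0.1269 0.06  ]
amber [0.6548 0.3263 0.19  ]
pink [0.5227 0.38   0.13  ]
```

```bash
R='{"claw":-1,"dx":-0.7,"dy":-0.7}'; python3 -m crank '[{"claw":-1,"dx":-1,"dy":-0.7},{"claw":-1,"dx":-1,"dy":-0.7},{"claw":-1,"dx":-1,"dy":-0.7},{"claw":-1,"dx":-1,"dy":-0.7}]'
```

```text
invalid input at $[0]: expected keys claw, dx, dy, dz, ax, ay, az
```

The rail yaw is 83°, with its centre at x≈0.640 for y=0, and the two views agree. The pad face is at y≈0.092. I'm starting the approach.

```bash
python3 -m crank '[{"claw":-1,"dx":-1,"dy":-0.6,"dz":0,"ax":0,"ay":0,"az":0},{"claw":-1,"dx":-1,"dy":-0.6,"dz":0,"ax":0,"ay":0,"az":0},{"claw":-1,"dx":-1,"dy":-0.6,"dz":0,"ax":0,"ay":0,"az":0},{"claw":-1,"dx":-1,"dy":-0.6,"dz":0,"ax":0,"ay":0,"az":0},{"claw":-1,"dx":-1,"dy":-0.6,"dz":0,"ax":0,"ay":0,"az":0},{"claw":-1,"dx":-1,"dy":-0.6,"dz":0,"ax":0,"ay":0,"az":0},{"claw":-1,"dx":-1,"dy":-0.6,"dz":0,"ax":0,"ay":0,"az":0},{"claw":-1,"dx":-1,"dy":-0.6,"dz":0,"ax":0,"ay":0,"az":0}]'
python3 -m crank '[{"claw":-1,"dx":0,"dy":-1,"dz":0,"ax":0,"ay":0,"az":1},{"claw":-1,"dx":0,"dy":-1,"dz":0,"ax":0,"ay":0,"az":1},{"claw":-1,"dx":0,"dy":-1,"dz":0,"ax":0,"ay":0,"az":1},{"claw":-1,"dx":0.2,"dy":-1,"dz":0,"ax":0,"ay":0,"az":1},{"claw":-1,"dx":0.4,"dy":-0.9,"dz":0,"ax":0,"ay":0,"az":1},{"claw":-1,"dx":0.5,"dy":-0.8,"dz":0,"ax":0,"ay":0,"az":1},{"claw":-1,"dx":0.6,"dy":-0.7,"dz":0,"ax":0,"ay":0,"az":1},{"claw":-1,"dx":0.7,"dy":-0.6,"dz":0,"ax":0,"ay":0,"az":1}]'
```

```text
time: 0.77
ee_pos: [0.3805, 0.3788, 0.2333]
eef_rot: [0.16, 0.987, -0.0, -0.0]
ft_force: [1.2, 1.5, -0.7]
width: 0.0868
grip_force: 0.0
time: 1.43
ee_pos: [0.2103, 0.2722, 0.2334]
eef_rot: [0.551, 0.835, 0.0, 0.0]
ft_force: [-0.4, 1.4, -0.3]
width: 0.087
grip_force: 0.0
```

```bash
python3 -m crank '[{"claw":-1,"dx":-0.9,"dy":0.6,"dz":0,"ax":0,"ay":0,"az":0.9},{"claw":-1,"dx":-0.9,"dy":0.6,"dz":0,"ax":0,"ay":0,"az":0.9},{"claw":-1,"dx":-0.9,"dy":0.8,"dz":0,"ax":0,"ay":0,"az":0.9},{"claw":-1,"dx":-0.9,"dy":0.8,"dz":0,"ax":0,"ay":0,"az":0.8},{"claw":-1,"dx":-1,"dy":0.8,"dz":0,"ax":0,"ay":0,"az":0},{"claw":-1,"dx":-1,"dy":0.8,"dz":0,"ax":0,"ay":0,"az":0},{"claw":-1,"dx":-1,"dy":0.8,"dz":0,"ax":0,"ay":0,"az":0},{"claw":-1,"dx":-1,"dy":0,"dz":0,"ax":0,"ay":0,"az":0}]'
python3 -m crank '[{"claw":-1,"dx":-1,"dy":0,"dz":0,"ax":0,"ay":0,"az":0},{"claw":-1,"dx":-1,"dy":0,"dz":0,"ax":0,"ay":0,"az":0},{"claw":-1,"dx":-1,"dy":0,"dz":0,"ax":0,"ay":0,"az":0},{"claw":-1,"dx":-1,"dy":0,"dz":0,"ax":0,"ay":0,"az":0},{"claw":-1,"dx":-1,"dy":0,"dz":0,"ax":0,"ay":0,"az":0},{"claw":-1,"dx":0,"dy":0,"dz":0,"ax":0,"ay":0,"az":0}]'
python3 - <<'E'
from h import *
np.set_printoptions(precision=4,suppress=True)
T,S=load("top0"),load("side0")
# lens_mid: blue plate top centre from the top view, and corner triangulation
f=lambda u,v:(335+u/7,250+v/7); s=lambda u,v:(235+u/7,262+v/7)
# crop0 blue-plate top corners (bottom row of montage starts at v=252)
for a,b in(((212,312-252),(542-350,310-252)),((185,452-252),(440-350,350-252)),):print("plate corner",tri(T,f(*a),S,s(*b)))
E
```

```text
time: 2.1
ee_pos: [0.4008, 0.0725, 0.2334]
eef_rot: [0.692, 0.722, 0.0, 0.001]
ft_force: [-0.2, 0.7, 0.6]
width: 0.0867
grip_force: 0.0
time: 2.6
ee_pos: [0.4045, -0.0805, 0.2336]
eef_rot: [0.694, 0.72, 0.0, 0.0]
ft_force: [-0.3, -0.1, 0.3]
width: 0.0869
grip_force: 0.0
plate corner (array([ 0.4728, -0.1934,  0.0807]), np.float64(0.0008292389949814943))
plate corner (array([ 0.4304, -0.1873,  0.0648]), np.float64(0.004426187791300059))
```

```bash
python3 -m crank '[{"claw":-1,"dx":-0.9,"dy":0.36,"dz":0,"ax":0,"ay":0,"az":0},{"claw":-1,"dx":-0.9,"dy":0.36,"dz":0,"ax":0,"ay":0,"az":0},{"claw":-1,"dx":-0.9,"dy":0.36,"dz":0,"ax":0,"ay":0,"az":0},{"claw":-1,"dx":-0.9,"dy":0.36,"dz":0.6,"ax":0,"ay":0,"az":0},{"claw":-1,"dx":0,"dy":0,"dz":1,"ax":0,"ay":0,"az":0},{"claw":-1,"dx":0,"dy":0,"dz":1,"ax":0,"ay":0,"az":0},{"claw":-1,"dx":0,"dy":0,"dz":0.5,"ax":0,"ay":0,"az":0},{"claw":-1,"dx":0,"dy":0,"dz":0,"ax":0,"ay":0,"az":0}]'
python3 - <<'E'
from bench import r
from h import *
cs=[r.camera(n) for n in("top","side")]
for n,c in zip(("top1","side1"),cs):pickle.dump(c,open(n+".pkl","wb"))
f=lambda im,x,y,w,h,k:cv2.resize(im[y:y+h,x:x+w,::-1],None,fx=k,fy=k,interpolation=cv2.INTER_CUBIC)
cv2.imwrite("pics/c2.png",np.hstack([f(cs[0]["color"],310,220,100,100,4),f(cs[1]["color"],210,220,100,100,4)]))
E
```

```text
time: 3.27
ee_pos: [0.4507, -0.1806, 0.1372]
eef_rot: [0.691, 0.723, -0.002, -0.002]
ft_force: [-0.7, 0.1, 0.7]
width: 0.087
grip_force: 0.0
```

View pics/c2.png

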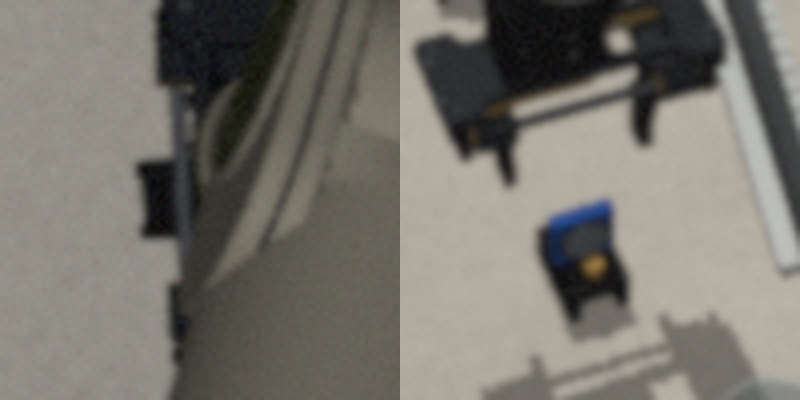

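The side view shows the open fingers straddling the carrier, centred on it; the top view is blocked by the arm. I'll descend and grip.

```bash
python3 -m crank '[{"claw":-1,"dx":-0.26,"dy":0,"dz":0.9,"ax":0,"ay":0,"az":0},{"claw":-1,"dx":0,"dy":0,"dz":0.9,"ax":0,"ay":0,"az":0},{"claw":-1,"dx":0,"dy":0,"dz":0.9,"ax":0,"ay":0,"az":0},{"claw":-1,"dx":0,"dy":0,"dz":0.5,"ax":0,"ay":0,"az":0},{"claw":-1,"dx":0,"dy":0,"dz":0.4,"ax":0,"ay":0,"az":0},{"claw":-1,"dx":0,"dy":0,"dz":0,"ax":0,"ay":0,"az":0},{"claw":-1,"dx":0,"dy":0,"dz":0,"ax":0,"ay":0,"az":0}]'
```

```text
time: 3.95
ee_pos: [0.454, -0.1892, 0.0335]
eef_rot: [0.691, 0.723, 0.0, 0.0]
ft_force: [0.2, -0.7, 0.7]
width: 0.0871
grip_force: 0.0
```

```bash
python3 -m crank '[{"claw":-1,"dx":0,"dy":0,"dz":0.18,"ax":0,"ay":0,"az":0},{"claw":-0.2,"dx":0,"dy":0,"dz":0,"ax":0,"ay":0,"az":0},{"claw":1,"dx":0,"dy":0,"dz":0,"ax":0,"ay":0,"az":0},{"claw":1,"dx":0,"dy":0,"dz":0,"ax":0,"ay":0,"az":0},{"claw":1,"dx":0,"dy":0,"dz":0,"ax":0,"ay":0,"az":0},{"claw":1,"dx":0,"dy":0,"dz":0,"ax":0,"ay":0,"az":0},{"claw":1,"dx":0,"dy":0,"dz":0,"ax":0,"ay":0,"az":0},{"claw":1,"dx":0,"dy":0,"dz":0,"ax":0,"ay":0,"az":0}]' 35
```

```text
time: 4.62
ee_pos: [0.4533, -0.1891, 0.0272]
eef_rot: [0.691, 0.723, 0.0, 0.0]
ft_force: [-0.1, -0.4, -0.5]
width: 0.0485
grip_force: 0.0
```

```bash
python3 -m crank '[{"claw":1,"dx":0,"dy":0,"dz":0,"ax":0,"ay":0,"az":0},{"claw":1,"dx":0,"dy":0,"dz":0,"ax":0,"ay":0,"az":0},{"claw":1,"dx":0,"dy":0,"dz":0,"ax":0,"ay":0,"az":0},{"claw":1,"dx":0,"dy":0,"dz":0,"ax":0,"ay":0,"az":0}]'
python3 -m crank '[{"claw":1,"dx":0,"dy":0,"dz":-0.5,"ax":0,"ay":0,"az":0},{"claw":1,"dx":0,"dy":0,"dz":-1,"ax":0,"ay":0,"az":0},{"claw":1,"dx":0,"dy":0,"dz":-1,"ax":0,"ay":0,"az":0},{"claw":1,"dx":0,"dy":0,"dz":-1,"ax":0,"ay":0,"az":0},{"claw":1,"dx":0,"dy":0,"dz":0,"ax":0,"ay":0,"az":0},{"claw":1,"dx":0,"dy":0,"dz":0,"ax":0,"ay":0,"az":0}]'
```

```text
time: 4.95
ee_pos: [0.4533, -0.1891, 0.0272]
eef_rot: [0.691, 0.723, 0.0, -0.0]
ft_force: [-0.5, 0.3, 2.3]
width: 0.0459
grip_force: 34.8
time: 5.45
ee_pos: [0.4541, -0.189, 0.133]
eef_rot: [0.691, 0.723, 0.001, 0.001]
ft_force: [-0.0, 0.9, -2.2]
width: 0.0463
grip_force: 34.8
```

The carrier is held: width is 46 mm and it adds about 2 N. I'll turn to the rail yaw (83°) and carry it over, short of the stop.

```bash
python3 -m crank '[{"claw":1,"dx":0,"dy":0,"dz":0,"ax":0,"ay":0,"az":0.8},{"claw":1,"dx":0,"dy":0,"dz":0,"ax":0,"ay":0,"az":0.8},{"claw":1,"dx":0.9,"dy":0.7,"dz":0,"ax":0,"ay":0,"az":0},{"claw":1,"dx":0.9,"dy":0.7,"dz":0,"ax":0,"ay":0,"az":0},{"claw":1,"dx":0.9,"dy":0.7,"dz":0,"ax":0,"ay":0,"az":0},{"claw":1,"dx":0.9,"dy":0.7,"dz":0,"ax":0,"ay":0,"az":0},{"claw":1,"dx":0.9,"dy":0.7,"dz":0,"ax":0,"ay":0,"az":0},{"claw":1,"dx":0.9,"dy":0.7,"dz":0,"ax":0,"ay":0,"az":0}]'
python3 -m crank '[{"claw":1,"dx":0.9,"dy":0.6,"dz":0,"ax":0,"ay":0,"az":0},{"claw":1,"dx":0.9,"dy":0.6,"dz":0,"ax":0,"ay":0,"az":0},{"claw":1,"dx":0,"dy":0,"dz":0,"ax":0,"ay":0,"az":0},{"claw":1,"dx":0,"dy":0,"dz":0,"ax":0,"ay":0,"az":0},{"claw":1,"dx":0,"dy":0,"dz":0,"ax":0,"ay":0,"az":0}]'
```

```text
time: 6.12
ee_pos: [0.5981, -0.0422, 0.1297]
eef_rot: [0.749, 0.662, -0.001, -0.001]
ft_force: [1.0, -0.1, -1.7]
width: 0.0454
grip_force: 34.8
time: 6.53
ee_pos: [0.6395, 0.0046, 0.1301]
eef_rot: [0.749, 0.662, -0.002, -0.001]
ft_force: [-1.3, -0.5, -1.8]
width: 0.046
grip_force: 34.8
```

```bash
python3 -m crank '[{"claw":1,"dx":1,"dy":0.04,"dz":0.5,"ax":0,"ay":0,"az":0},{"claw":1,"dx":0,"dy":0,"dz":0.9,"ax":0,"ay":0,"az":0},{"claw":1,"dx":0,"dy":0,"dz":0.6,"ax":0,"ay":0,"az":0},{"claw":1,"dx":0,"dy":0,"dz":0,"ax":0,"ay":0,"az":0},{"claw":1,"dx":0,"dy":0,"dz":0,"ax":0,"ay":0,"az":0},{"claw":1,"dx":0,"dy":0,"dz":0,"ax":0,"ay":0,"az":0}]'
python3 - <<'E'
from bench import r
from h import *
cs=[r.camera(n) for n in("top","side")]
for n,c in zip(("top2","side2"),cs):pickle.dump(c,open(n+".pkl","wb"))
f=lambda im,x,y,w,h,k:cv2.resize(im[y:y+h,x:x+w,::-1],None,fx=k,fy=k,interpolation=cv2.INTER_CUBIC)
cv2.imwrite("pics/c3.png",np.hstack([f(cs[0]["color"],200,150,80,80,5),f(cs[1]["color"],255,160,80,80,5)]))
E
```

```text
time: 7.03
ee_pos: [0.6457, 0.0337, 0.0733]
eef_rot: [0.75, 0.662, 0.0, 0.0]
ft_force: [0.1, 0.8, -1.4]
width: 0.0458
grip_force: 34.8
```

View pics/c3.png

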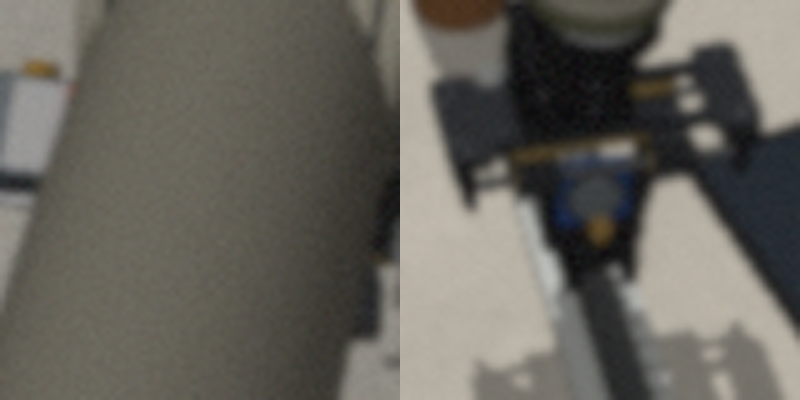

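The top view is blocked by the arm. The side view shows the saddle above the rail: brass at crop (599,230), saddle legs at (572,285) and (630,278), with the rail between them. I'll check the lateral offset in numbers.

```bash
python3 - <<'E'
from h import *
np.set_printoptions(precision=4,suppress=True)
S=load("side2");u=.0733-.0272
xr=lambda y:.6402+.1235*y
b=cen(mask(S,(10,110,70),(25,255,255),(285,195,305,215)));p=onz(S,b,.0468+u);print("brass",b,p,"off",p[0]-xr(p[1]))
m=mask(S,(105,100,40),(128,255,255),(280,185,310,212));x,y,w,h=cv2.boundingRect(m);print("blue",x,y,w,h)
s=lambda a,b:(255+(a-400)/5,160+b/5)
for a in((572,285),(630,278)):q=onz(S,s(*a),u);print("leg",q,q[0]-xr(q[1]))
# old brass check, same camera: expected carrier-axis x .4533-ish
o=load("side0");print("table brass side",onz(o,(258.33,285.9),.0468))
E
```

```text
brass [294.6154 205.3846] [0.6407 0.0051 0.0929] off -0.00015686353272215126
blue 286 195 16 11
leg [0.6254 0.0059 0.0461] -0.015579636498334937
leg [0.6617 0.0002 0.0461] 0.021480512158366882
table brass side [ 0.4535 -0.2162  0.0468]
```

```bash
python3 -m crank '[{"claw":1,"dx":0,"dy":-0.02,"dz":0.2,"ax":0,"ay":0,"az":0},{"claw":1,"dx":0,"dy":0,"dz":0.1,"ax":0,"ay":0,"az":0},{"claw":1,"dx":0,"dy":0,"dz":0.1,"ax":0,"ay":0,"az":0},{"claw":1,"dx":0,"dy":0,"dz":0.1,"ax":0,"ay":0,"az":0},{"claw":1,"dx":0,"dy":0,"dz":0.1,"ax":0,"ay":0,"az":0},{"claw":1,"dx":0,"dy":0,"dz":0,"ax":0,"ay":0,"az":0},{"claw":1,"dx":0,"dy":0,"dz":0,"ax":0,"ay":0,"az":0}]'
```

```text
time: 7.72
ee_pos: [0.6447, 0.0353, 0.0569]
eef_rot: [0.749, 0.662, 0.0, -0.001]
ft_force: [-14.6, 1.8, 27.7]
width: 0.0458
grip_force: 34.9
```

Contact at the rail shoulder, pushing the carrier to −x, so it sits about 3 mm too far to +x. I'll lift slightly, shift and retry.

```bash
python3 -m crank '[{"claw":1,"dx":0,"dy":0,"dz":-0.2,"ax":0,"ay":0,"az":0},{"claw":1,"dx":0,"dy":-0.1,"dz":0,"ax":0,"ay":0,"az":0},{"claw":1,"dx":0,"dy":0,"dz":0,"ax":0,"ay":0,"az":0},{"claw":1,"dx":0,"dy":0,"dz":0,"ax":0,"ay":0,"az":0}]'
python3 -m crank '[{"claw":1,"dx":0,"dy":0,"dz":0.1,"ax":0,"ay":0,"az":0},{"claw":1,"dx":0,"dy":0,"dz":0.1,"ax":0,"ay":0,"az":0},{"claw":1,"dx":0,"dy":0,"dz":0.1,"ax":0,"ay":0,"az":0},{"claw":1,"dx":0,"dy":0,"dz":0,"ax":0,"ay":0,"az":0},{"claw":1,"dx":0,"dy":0,"dz":0,"ax":0,"ay":0,"az":0}]'
```

```text
time: 8.05
ee_pos: [0.6423, 0.0355, 0.0609]
eef_rot: [0.749, 0.662, 0.001, 0.0]
ft_force: [-2.9, 0.2, 9.1]
width: 0.0459
grip_force: 34.9
time: 8.47
ee_pos: [0.6433, 0.0355, 0.0553]
eef_rot: [0.749, 0.662, 0.002, 0.0]
ft_force: [-13.6, -0.4, 38.9]
width: 0.0458
grip_force: 35.0
```

```bash
python3 -m crank '[{"claw":1,"dx":0,"dy":0,"dz":-0.4,"ax":0,"ay":0,"az":0},{"claw":1,"dx":0,"dy":0,"dz":-0.4,"ax":0,"ay":0,"az":0},{"claw":1,"dx":0,"dy":0,"dz":0,"ax":0,"ay":0,"az":0},{"claw":1,"dx":0,"dy":0,"dz":0,"ax":0,"ay":0,"az":0}]'
python3 - <<'E'
from bench import r
from h import *
np.set_printoptions(precision=4,suppress=True)
c=r.camera("side");pickle.dump(c,open("side3.pkl","wb"))
f=lambda im,x,y,w,h,k:cv2.resize(im[y:y+h,x:x+w,::-1],None,fx=k,fy=k,interpolation=cv2.INTER_CUBIC)
im=f(c["color"],275,185,45,45,12);cv2.imwrite("pics/c4.png",im)
u=r.read_state()["ee_pos"][2]-.0272
b=cen(mask(c,(10,110,70),(25,255,255),(285,195,310,215)));p=onz(c,b,.0468+u);print(u,b,p,p[0]-.6402-.1235*p[1])
E
```

```text
time: 8.8
ee_pos: [0.6418, 0.0356, 0.0752]
eef_rot: [0.749, 0.662, 0.0, -0.0]
ft_force: [-0.4, -0.2, -1.9]
width: 0.0459
grip_force: 34.9
0.047297097470435645 [293.3571 204.7857] [0.6375 0.0076 0.0941] -0.0036666248014438235
```

View pics/c4.png

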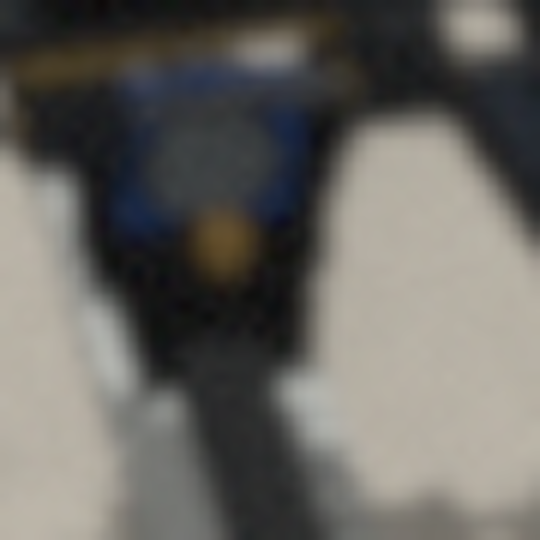

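The picture shows the saddle (edge centre ≈228) sitting to the −x side of the rail (≈240). My dark-mask fit was biased towards −x because it included the rail's visible side wall. The scale strips on the stop give a centreline about 4 mm further to +x. That puts the rail centre at x≈0.6485 here, so I'll shift +6.6 mm and lower.

```bash
python3 -m crank '[{"claw":1,"dx":0,"dy":0.22,"dz":0,"ax":0,"ay":0,"az":0},{"claw":1,"dx":0,"dy":0,"dz":0.2,"ax":0,"ay":0,"az":0},{"claw":1,"dx":0,"dy":0,"dz":0.1,"ax":0,"ay":0,"az":0},{"claw":1,"dx":0,"dy":0,"dz":0.1,"ax":0,"ay":0,"az":0},{"claw":1,"dx":0,"dy":0,"dz":0.1,"ax":0,"ay":0,"az":0},{"claw":1,"dx":0,"dy":0,"dz":0.1,"ax":0,"ay":0,"az":0},{"claw":1,"dx":0,"dy":0,"dz":0,"ax":0,"ay":0,"az":0},{"claw":1,"dx":0,"dy":0,"dz":0,"ax":0,"ay":0,"az":0}]'
```

```text
time: 9.52
ee_pos: [0.6482, 0.0347, 0.0569]
eef_rot: [0.749, 0.662, -0.0, -0.0]
ft_force: [-0.8, 0.3, -1.4]
width: 0.0458
grip_force: 34.9
```

Free at the shoulder level, so I'll continue down gently.

```bash
python3 -m crank '[{"claw":1,"dx":0,"dy":0,"dz":0.1,"ax":0,"ay":0,"az":0},{"claw":1,"dx":0,"dy":0,"dz":0.1,"ax":0,"ay":0,"az":0},{"claw":1,"dx":0,"dy":0,"dz":0.1,"ax":0,"ay":0,"az":0},{"claw":1,"dx":0,"dy":0,"dz":0,"ax":0,"ay":0,"az":0},{"claw":1,"dx":0,"dy":0,"dz":0,"ax":0,"ay":0,"az":0}]'
```

```text
time: 9.93
ee_pos: [0.6482, 0.0347, 0.0479]
eef_rot: [0.749, 0.662, -0.0, -0.0]
ft_force: [-0.6, -0.2, -1.5]
width: 0.0456
grip_force: 34.9
```

```bash
python3 -m crank '[{"claw":1,"dx":0,"dy":0,"dz":0.06,"ax":0,"ay":0,"az":0},{"claw":1,"dx":0,"dy":0,"dz":0.06,"ax":0,"ay":0,"az":0},{"claw":1,"dx":0,"dy":0,"dz":0,"ax":0,"ay":0,"az":0},{"claw":1,"dx":0,"dy":0,"dz":0,"ax":0,"ay":0,"az":0}]'
python3 -m crank '[{"claw":1,"dx":0,"dy":0,"dz":0.04,"ax":0,"ay":0,"az":0},{"claw":1,"dx":0,"dy":0,"dz":0,"ax":0,"ay":0,"az":0},{"claw":1,"dx":0,"dy":0,"dz":0,"ax":0,"ay":0,"az":0}]'
```

```text
time: 10.27
ee_pos: [0.6483, 0.0347, 0.0444]
eef_rot: [0.749, 0.662, -0.0, -0.0]
ft_force: [0.1, 0.2, -1.5]
width: 0.0461
grip_force: 34.9
time: 10.52
ee_pos: [0.6483, 0.0347, 0.0433]
eef_rot: [0.749, 0.662, -0.0, -0.0]
ft_force: [-0.5, -0.0, -0.9]
width: 0.0456
grip_force: 34.9
```

```bash
python3 -m crank '[{"claw":1,"dx":0,"dy":0,"dz":0.02,"ax":0,"ay":0,"az":0},{"claw":1,"dx":0,"dy":0,"dz":0,"ax":0,"ay":0,"az":0},{"claw":1,"dx":0,"dy":0,"dz":0,"ax":0,"ay":0,"az":0},{"claw":1,"dx":0,"dy":0,"dz":0,"ax":0,"ay":0,"az":0}]'
python3 - <<'E'
from bench import r
from h import *
c=[r.camera(n) for n in("side","top")]
pickle.dump(c,open("c5.pkl","wb"))
f=lambda im,x,y,w,h,k:cv2.resize(im[y:y+h,x:x+w,::-1],None,fx=k,fy=k,interpolation=cv2.INTER_CUBIC)
cv2.imwrite("pics/c5.png",np.hstack([f(c[0]["color"],262,160,58,70,6.5),f(c[1]["color"],190,155,58,70,6.5)]))
E
```

```text
time: 10.85
ee_pos: [0.6484, 0.0347, 0.0428]
eef_rot: [0.749, 0.662, 0.0, -0.0]
ft_force: [-0.1, -0.9, -1.3]
width: 0.0461
grip_force: 34.9
```

View pics/c5.png

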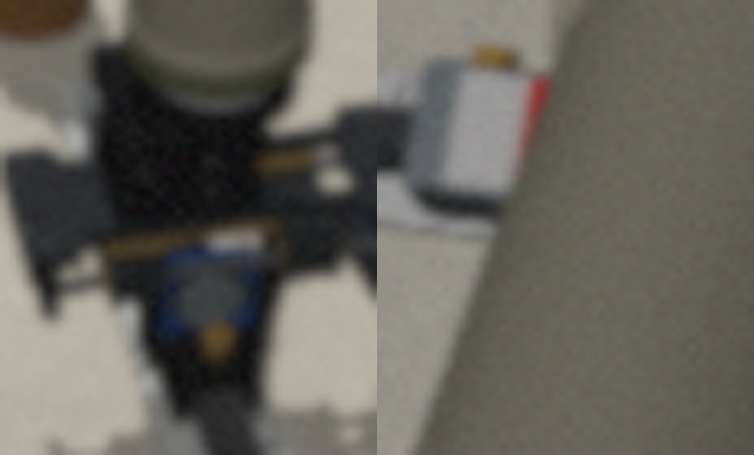

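Astride the rail, but the pointer is hidden in both views, so the push will rely on force and travel. I'll lower until seating contact shows in fz.

```bash
for i in 1 2 3; do python3 -m crank '[{"claw":1,"dx":0,"dy":0,"dz":0.025,"ax":0,"ay":0,"az":0},{"claw":1,"dx":0,"dy":0,"dz":0,"ax":0,"ay":0,"az":0},{"claw":1,"dx":0,"dy":0,"dz":0,"ax":0,"ay":0,"az":0}]' | egrep 'ee_pos|ft_f'; done
```

```text
ee_pos: [0.6483, 0.0347, 0.0419]
ft_force: [-0.1, 0.4, -2.6]
ee_pos: [0.6484, 0.0347, 0.0417]
ft_force: [-4.2, 0.4, 4.2]
ee_pos: [0.6484, 0.0347, 0.0416]
ft_force: [-7.0, -0.2, 11.2]
```

Seated (TCP z≈0.0418). I'll relieve the load slightly and slide towards the stop.

```bash
python3 -m crank '[{"claw":1,"dx":0,"dy":0,"dz":-0.03,"ax":0,"ay":0,"az":0},{"claw":1,"dx":0,"dy":0,"dz":0,"ax":0,"ay":0,"az":0},{"claw":1,"dx":0,"dy":0,"dz":0,"ax":0,"ay":0,"az":0},{"claw":1,"dx":0,"dy":0,"dz":0,"ax":0,"ay":0,"az":0}]' | egrep 'ee_pos|ft_f'
for i in 1 2 3; do python3 -m crank '[{"claw":1,"dx":0.1,"dy":0,"dz":0,"ax":0,"ay":0,"az":0},{"claw":1,"dx":0.1,"dy":0,"dz":0,"ax":0,"ay":0,"az":0},{"claw":1,"dx":0,"dy":0,"dz":0,"ax":0,"ay":0,"az":0},{"claw":1,"dx":0,"dy":0,"dz":0,"ax":0,"ay":0,"az":0}]'| egrep 'ee_pos|ft_f|rot'; done
```

```text
ee_pos: [0.6486, 0.0347, 0.0417]
ft_force: [-2.3, -0.1, 5.7]
ee_pos: [0.6497, 0.0406, 0.0417]
eef_rot: [0.749, 0.662, 0.0, 0.0]
ft_force: [0.2, -2.6, 5.2]
ee_pos: [0.6503, 0.0467, 0.0417]
eef_rot: [0.749, 0.662, 0.0, 0.0]
ft_force: [-1.0, -3.9, 5.9]
ee_pos: [0.651, 0.0526, 0.0416]
eef_rot: [0.749, 0.662, 0.0, 0.0]
ft_force: [-0.8, -2.5, 5.3]
```

```bash
for i in 1 2 3 4; do python3 -m crank '[{"claw":1,"dx":0.1,"dy":0,"dz":-0.003,"ax":0,"ay":0,"az":0},{"claw":1,"dx":0,"dy":0,"dz":0,"ax":0,"ay":0,"az":0},{"claw":1,"dx":0,"dy":0,"dz":0,"ax":0,"ay":0,"az":0},{"claw":1,"dx":0,"dy":0,"dz":0,"ax":0,"ay":0,"az":0}]'| egrep 'ee_pos|ft_f'; done
```

```text
ee_pos: [0.6513, 0.0557, 0.0417]
ft_force: [-0.1, -2.1, 4.4]
ee_pos: [0.6516, 0.059, 0.0417]
ft_force: [-0.4, -3.1, 5.8]
ee_pos: [0.6518, 0.0623, 0.0417]
ft_force: [-0.1, -2.4, 5.3]
ee_pos: [0.6521, 0.065, 0.0417]
ft_force: [-0.4, -1.6, 3.4]
```

```bash
for i in 1 2 3 4; do python3 -m crank '[{"claw":1,"dx":0.07,"dy":0,"dz":-0.003,"ax":0,"ay":0,"az":0},{"claw":1,"dx":0,"dy":0,"dz":0,"ax":0,"ay":0,"az":0},{"claw":1,"dx":0,"dy":0,"dz":0,"ax":0,"ay":0,"az":0},{"claw":1,"dx":0,"dy":0,"dz":0,"ax":0,"ay":0,"az":0}]'| egrep 'ee_pos|ft_f'; done
```

```text
ee_pos: [0.6522, 0.0666, 0.0417]
ft_force: [0.6, -3.5, 2.3]
ee_pos: [0.6525, 0.0687, 0.0417]
ft_force: [1.0, -3.6, 0.5]
ee_pos: [0.6527, 0.0708, 0.0418]
ft_force: [1.2, -4.1, -2.3]
ee_pos: [0.6529, 0.0725, 0.0418]
ft_force: [0.7, -4.7, -3.3]
```

Pad contact began at TCP y≈0.064 and the force matches 0.6 N/mm. The target is about 14 mm in, or y≈0.078 and ≈8.4 N.

```bash
for i in 1 2; do python3 -m crank '[{"claw":1,"dx":0.05,"dy":0,"dz":0.008,"ax":0,"ay":0,"az":0},{"claw":1,"dx":0.04,"dy":0,"dz":0,"ax":0,"ay":0,"az":0},{"claw":1,"dx":0,"dy":0,"dz":0,"ax":0,"ay":0,"az":0},{"claw":1,"dx":0,"dy":0,"dz":0,"ax":0,"ay":0,"az":0},{"claw":1,"dx":0,"dy":0,"dz":0,"ax":0,"ay":0,"az":0},{"claw":1,"dx":0,"dy":0,"dz":0,"ax":0,"ay":0,"az":0}]'| egrep 'ee_pos|ft_f|grip'; done
```

```text
ee_pos: [0.6532, 0.0748, 0.0418]
ft_force: [-0.0, -5.2, -1.4]
grip_force: 34.9
ee_pos: [0.6534, 0.0767, 0.0418]
ft_force: [-1.2, -7.3, 1.7]
grip_force: 34.9
```

```bash
python3 - <<'E'
from bench import r
from h import *
c=[r.camera(n) for n in("side","top")]
f=lambda im,x,y,w,h,k:cv2.resize(im[y:y+h,x:x+w,::-1],None,fx=k,fy=k,interpolation=cv2.INTER_CUBIC)
cv2.imwrite("pics/c6.png",np.hstack([f(c[0]["color"],262,140,58,70,6.5),f(c[1]["color"],190,155,58,70,6.5)]))
pickle.dump(c,open("c6.pkl","wb"))
for _ in range(4):print(np.round(r.read_state()["ft_force"],2));r.camera("top")
E
```

```text
[-1.79 -7.6   1.31]
[-2.12 -6.67  0.25]
[ 0.23 -7.44  1.62]
[-1.11 -8.08  1.25]
```

View pics/c6.png

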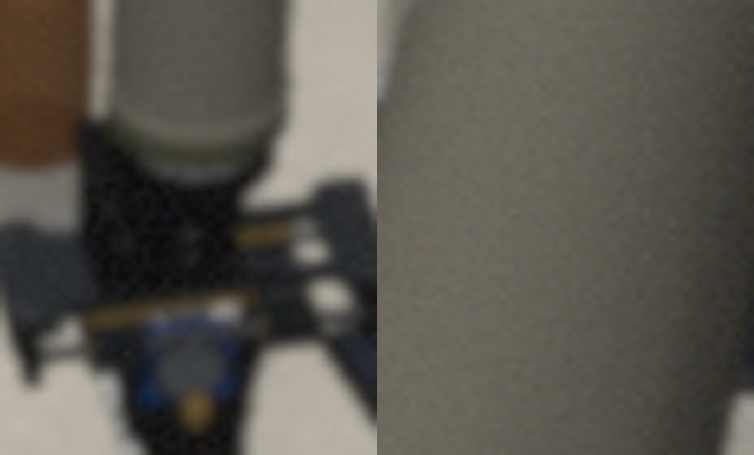

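The pointer is hidden by the arm and gripper in both views. Force and travel agree on about 12 mm of plunger, so I'll advance 2 mm more to mid-green and let it settle.

```bash
python3 -m crank '[{"claw":1,"dx":0.04,"dy":0,"dz":0,"ax":0,"ay":0,"az":0},{"claw":1,"dx":0.03,"dy":0,"dz":0,"ax":0,"ay":0,"az":0},{"claw":1,"dx":0,"dy":0,"dz":0,"ax":0,"ay":0,"az":0},{"claw":1,"dx":0,"dy":0,"dz":0,"ax":0,"ay":0,"az":0},{"claw":1,"dx":0,"dy":0,"dz":0,"ax":0,"ay":0,"az":0},{"claw":1,"dx":0,"dy":0,"dz":0,"ax":0,"ay":0,"az":0},{"claw":1,"dx":0,"dy":0,"dz":0,"ax":0,"ay":0,"az":0},{"claw":1,"dx":0,"dy":0,"dz":0,"ax":0,"ay":0,"az":0}]'
python3 - <<'E'
from bench import r
import numpy as np
F=[];P=[]
for _ in range(12):
    r.camera("top");s=r.read_state();F.append(s["ft_force"]);P.append(s["ee_pos"])
print(np.mean(F,0).round(2),np.std(F,0).round(2),np.mean(P,0).round(4),np.std(P,0).round(5))
E
```

```text
time: 17.67
ee_pos: [0.6536, 0.0784, 0.0418]
eef_rot: [0.75, 0.662, -0.001, 0.0]
ft_force: [-1.6, -8.8, 2.0]
width: 0.0458
grip_force: 34.9
[-1.64 -8.68  1.72] [0.57 0.58 0.37] [0.6536 0.0783 0.0418] [1.e-05 1.e-05 1.e-05]
```

Steady axial force is about 8.8 N, including at most about 1.6 N of rail friction. That puts the plunger at 12–14.5 mm, in the green, with nothing moving, so I'm handing in.

```bash
python3 -c "
from bench import r
print(r.close_job())"
```

```text
the job is handed in; nothing more can be done
None
```

I handed the job in with the lens carrier astride the rail and the gripper still holding it against the pad at about 8.8 N; I estimate the plunger is 12–14.5 mm in, inside the green. That comes from force and travel, since the arm hid the pointer in both views, and the hand-in gave no verdict.

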